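# Lay the drained sample dishes open side up and slide them into the rack

## Robot

A 6-joint arm with a two-finger parallel gripper is mounted at the origin on the work surface. World frame = base frame: x ahead of the robot, y to its left, z up, the work surface at z = 0. Lengths are in m, angles in rad, forces in N, time in s.
With the tool pointing down it reaches from about 0.25 to 0.775 m from the base axis. Payload 4 kg.
Tool frame: the origin (TCP) lies on the centre line of the jaws, within the pads' length; the fingertips stand 8 mm ahead of it and the grasp point (between the pads) lies 11 mm behind it; z points along the fingers, y is the direction in which the jaws open and shut (so a half turn about z gives the same grasp; the last joint's range is limited). The gripper opens to 94 mm and grips with 3 to 60 N. Pads are 16 mm wide; open, the fingers measure 119 mm over their backs; the gripper's body (75 mm by 177 mm) begins 78 mm behind the grasp point.
Start: joints at [1.1, 0.087, 1.371, -0, 1.684, -0.103], TCP at [0.198, 0.513, 0.185] pointing down, gripper open.
Joint ranges: [-3.1, 3.1], [-0.76, 2.03], [0.27, 2.55], [-1.08, 4.22], [0.17, 2.65], [-2.57, 2.57]. Speed limits (rad/s): [2.79, 2.79, 3.14, 3.14, 3.14, 3.14].

## Interface

Orientations are given as [roll, pitch, yaw] about the fixed x, y, z axes, in that order (R = Rz(yaw) Ry(pitch) Rx(roll)).
In Python, from bench import robot gives the robot as it stands.
- The arm moves only by the shell command python3 -m crank 'ROWS' [OPENING]. ROWS is JSON, a list of rows, each a list of 4 numbers: the shift along the tool's x, y, z scaled (see below), then the turn about the tool's z scaled (see below). A call has exactly 10 rows; each row shifts and turns the commanded pose from where the row before left it, along the tool's axes as they then stand; what a row does not reach is not made up. The controller multiplies each number of a shift by 0.2 m and each number of a turn by pi/2 rad. A row lasts 1/8 s, in which the tool goes at most 62.5 mm and 10.7 degrees, less where a joint would pass 70% of its speed; a pose out of reach is approached as far as the arm can. A call with a number of a shift or a turn outside -1 to 1 is refused whole. A call with a gripper value outside its range is refused whole. OPENING is the gripper command: -1 is fully open, 1 is shut, values between are in proportion, set as the call begins (- or left out, the last holds). The fingers move at their own pace and stop on an object; the grip force is fixed at half the most. Time passes only in rows, so rows that do not move let the fingers close, or fill a call up. It gives the time, the measured TCP pose, the force and the opening at its end, in the units of the state.
- robot.get_obs(): the state, without advancing time (a new reading comes with each control period).
- robot.snapshot(name): name is "side" or "top" or "wrist"; returns (picture, depth): 480x640x3 uint8, red, green, blue; 480x640 float32, m along the optical axis (not along the pixel's ray), 0 where there is no reading.
- robot.camera_params(name): a dict with "fx", "fy", "cx", "cy" (pixels), "world_from_camera" (4x4, takes a point from camera to world coordinates). Camera axes: x right, y down, z forward; pixel columns grow to the right and rows downward; lengths in m; the calibration is good to about 2 mm. A picture is of the moment at which its call begins: read the wrist's pose just before it. camera_params takes no time and is no camera call; for the wrist camera it gives the pose at the moment of the call.
- robot.close_job(): hands the job in, once; it reports no verdict.
The state is a dict: "time": time; "joint_positions": joint angles; "qvel": joint speeds; "joint_torque": joint torques, N m; "tool_pos": TCP position; "ee_rot": TCP orientation; "wrist_force": force on the tool from outside, world axes, zero at the start; "wrist_torque": the same for the moment, N m; "width": finger opening in m.
Only numpy, scipy, OpenCV 4.12 (cv2) and the standard library are available. Lean on these libraries where they do the work, as an engineer would, in place of code of your own. Each camera call takes 0.05 s, during which the arm holds its last target.

## Task

Two rinsed white sample dishes have been left standing on edge on the bench to drain. Tip each one over so that it lies open side up, and slide them into the two free end bays of the steel rack, one in each, fully home against its back wall like the two dishes already there. Leave those two dishes and everything else on the bench where they are.

Things in the scene. Friction and masses are not known exactly. Their poses are not given: they have to be found in the camera images.
- dish_near: white plastic open dish, 66 mm along its x, 86 along y, 26 high along z, floor and walls 4 mm thick, about 70 g; origin at the centre of its underside, z points out of the open side. To be put away. At the start it stands on one of its 86 mm long side walls (66 mm tall, 26 mm deep), its open side facing the robot; it may be on the left or on the right.
- dish_far: white plastic open dish, 66 mm along its x, 86 along y, 26 high along z, floor and walls 4 mm thick, about 70 g; origin at the centre of its underside, z points out of the open side. To be put away. At the start it stands on one of its 86 mm long side walls in the same way, but its open side faces away from the robot; it may be on the left or on the right.
- seated_left: white plastic open dish, 66 mm along its x, 86 along y, 26 high along z, floor and walls 4 mm thick, about 70 g; origin at the centre of its underside, z points out of the open side. Already in the rack's middle left bay; to be left alone.
- seated_right: white plastic open dish, 66 mm along its x, 86 along y, 26 high along z, floor and walls 4 mm thick, about 70 g; origin at the centre of its underside, z points out of the open side. Already in the rack's middle right bay; to be left alone.
- rack: fixed dark steel rack: four bays side by side along its y, at y = +-51.5 (filled) and +-154.5 mm (free), open above, below (dishes slide on the bench) and at the front (-x, towards the robot). Partitions 24 mm high, 5 mm thick; back wall 32 mm high, inner face at x = +33 mm. Origin on the bench, mid-row, at x of the centre of a dish touching the back wall
- bay_left (a point): point on the bench where the underside centre of a fully home dish lies in the free bay at the left (+y) end; axes as the rack's. The bay is 98 mm wide and takes one dish, long (86 mm) side along y. Its parallel part begins at x = -17 mm from here, flared noses at -34 mm; a home dish stands out 16 mm past the parallel part
- bay_right (a point): the same for the free bay at the right (-y) end
- jar: small closed jar, 28 mm across, 45 mm high, stands between the standing dishes and the rack, near the middle; bystander; origin at the centre of its underside
- stopper: rubber stopper, 28 mm across, 26 mm high, near the middle, on the robot's side; bystander; origin at the centre of its underside
- beaker_a: straight glass beaker 64 mm across, 105 mm high, left of the work area; bystander; origin at the centre of its underside
- beaker_b: straight glass beaker 60 mm across, 95 mm high, left of the work area; bystander; origin at the centre of its underside
- magnifier: hand magnifier lying flat on the left, rim 90 mm across and 12 mm high, handle 95 mm long; bystander; origin at the centre of its underside rim
- bottle_a: clear water bottle with red cap, 62 mm across, 190 mm high, on the right; bystander; origin at the centre of its underside
- bottle_b: clear water bottle with red cap, 62 mm across, 190 mm high, on the right; bystander; origin at the centre of its underside
Not all that is in view belongs to the job. Leave any blue, orange or turquoise look-alike of the dish_far alone.

How it is judged:
By the outcome, as a careful person would: the job done as asked, in the order asked, and still so for the second after the job is handed in, with the robot touching nothing.
It also fails if it takes over 72 s, if anything falls off the work surface, if the arm or the gripper's body presses on something with over 40 N, if the wrist force passes 120 N, or if a joint passes its speed limit or range.

## Working session

There is one attempt and no reset: what is moved stays moved. The work goes in short steps, Python scripts to look and compute and a shell command to move; the robot and the scene stay as the last step left them, time stands still between calls to the robot, and variables do not carry over. Pictures are saved under pics/ and viewed, and the job is handed in when it is done.

```bash
ls; mkdir -p pics; cat > h.py <<'E'
import numpy as np, cv2
from bench import robot
def snap(n,fn):
    p,d=robot.snapshot(n); cv2.imwrite('pics/'+fn+'.png',p[:,:,::-1]); np.save('pics/'+fn+'.npy',d); return p,d
def pts(n,d,cp=None):
    c=cp or robot.camera_params(n); v,u=np.mgrid[:480,:640]
    P=np.stack([(u-c['cx'])/c['fx']*d,(v-c['cy'])/c['fy']*d,d,np.ones_like(d)],-1)
    return (P@np.array(c['world_from_camera']).T)[...,:3]
E
python3 - <<'E'
from h import *
print({k:np.round(v,3) for k,v in robot.get_obs().items()})
for n in('top','side'):
    p,d=snap(n,n+'0'); c=robot.camera_params(n); print(n,c['fx'],c['cx'],c['cy'],np.round(c['world_from_camera'],3).tolist()); np.save('pics/%s0P.npy'%n,pts(n,d))
E
```

```text
pics
{'time': np.float64(0.0), 'joint_positions': array([ 1.1  ,  0.088,  1.372, -0.   ,  1.684, -0.103]), 'qvel': array([-0.001, -0.001, -0.002, -0.002,  0.   , -0.004]), 'joint_torque': array([-1.0000e-03, -3.4019e+01, -3.0242e+01,  7.2000e-02,  3.3000e-02,
       -0.0000e+00]), 'tool_pos': array([0.198, 0.513, 0.184]), 'ee_rot': array([-3.139, -0.   ,  2.774]), 'wrist_force': array([-0.205, -0.11 , -0.763]), 'wrist_torque': array([ 0.007, -0.058,  0.059]), 'width': np.float64(0.094)}
top 480.53602598695704 316.7816721404345 240.6756036929537 [[0.149, -0.965, 0.215, 0.3], [-0.989, -0.146, 0.028, 0.015], [0.004, -0.217, -0.976, 1.186], [0.0, 0.0, 0.0, 1.0]]
side 526.4778138655055 321.43840214591705 238.46487849648642 [[0.708, -0.431, 0.56, -0.141], [-0.707, -0.446, 0.55, -0.616], [0.012, -0.784, -0.62, 0.784], [0.0, 0.0, 0.0, 1.0]]
```

View pics/top0.png

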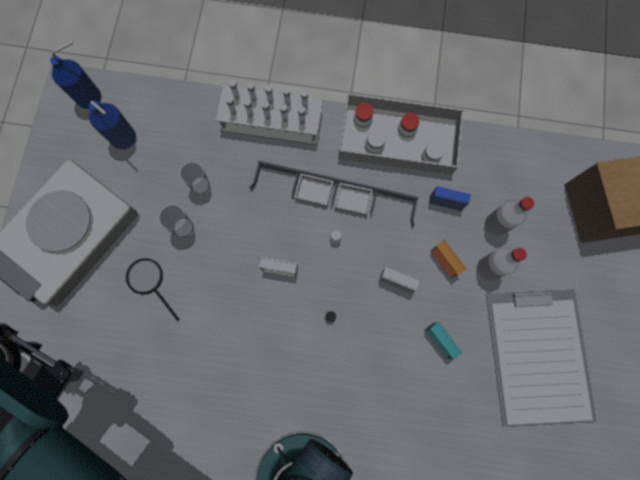

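View pics/side0.png

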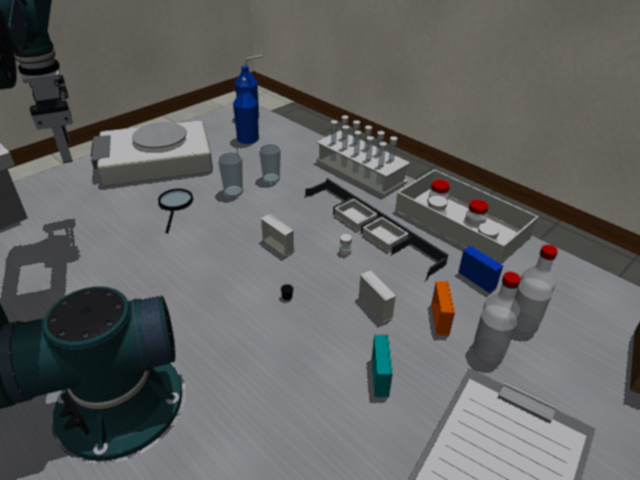

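The top view shows the candidates: white standing dishes at top px (278,268) and (400,280); seated dishes at (314,190) and (353,199), which stay; blue (450,197), orange (448,259) and turquoise (443,341) look-alikes. Only the two white standing ones match. Next a close crop of each to see which way it opens.

```bash
python3 - <<'E'
from h import *
t=cv2.imread('pics/top0.png'); s=cv2.imread('pics/side0.png')
a=cv2.resize(t[150:310,240:460],(800,582),interpolation=cv2.INTER_CUBIC); cv2.imwrite('pics/tc.png',a)
a=cv2.resize(s[170:330,240:460],(800,582),interpolation=cv2.INTER_CUBIC); cv2.imwrite('pics/sc.png',a)
P=np.load('pics/top0P.npy')
for (u0,u1,v0,v1) in [(255,302,250,290),(375,425,258,300)]:
    q=P[v0:v1,u0:u1].reshape(-1,3); q=q[(q[:,2]>.058)&(q[:,2]<.09)]
    r=cv2.minAreaRect((q[:,:2]*1000).astype(np.float32)); print(len(q),r,np.median(q[:,2]),cv2.boxPoints(r).round().tolist())
for (u,v) in [(335,238),(330,316),(314,190),(353,199),(260,168),(256,186),(412,222),(416,200)]: print(u,v,P[v,u].round(3))
E
```

```text
400 ((475.3153076171875, 131.10629272460938), (86.40340423583984, 26.24049186706543), 89.0534439086914) 0.06528265309481407 [[461.0, 88.0], [488.0, 88.0], [489.0, 174.0], [463.0, 175.0]]
417 ((486.09490966796875, -159.66848754882812), (85.78451538085938, 26.51011085510254), 75.64663696289062) 0.06539329254029425 [[463.0, -198.0], [488.0, -205.0], [510.0, -121.0], [484.0, -115.0]]
335 238 [0.564 0.005 0.041]
330 316 [ 0.377 -0.01   0.022]
314 190 [0.691 0.076 0.003]
353 199 [ 0.682 -0.027  0.003]
260 168 [ 0.73   0.225 -0.   ]
256 186 [ 0.68   0.227 -0.   ]
412 222 [ 0.638 -0.18   0.022]
416 200 [ 0.696 -0.183  0.025]
```

View pics/tc.png

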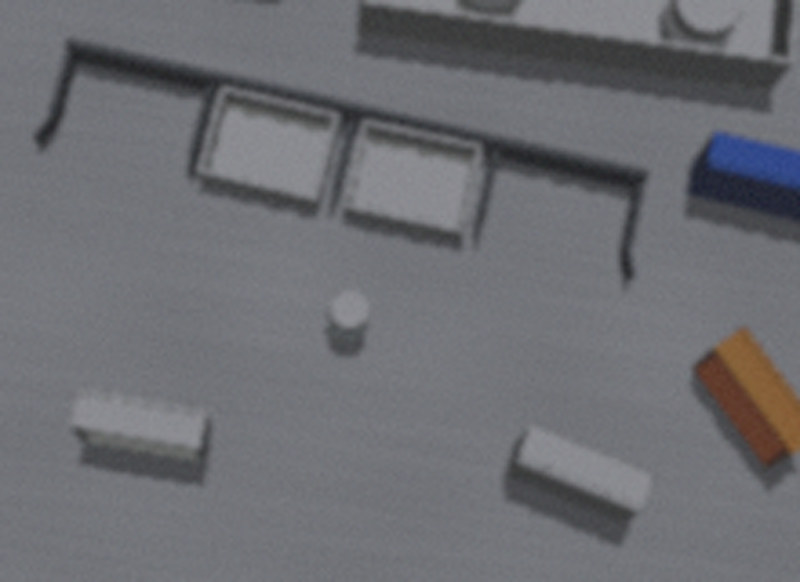

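View pics/sc.png

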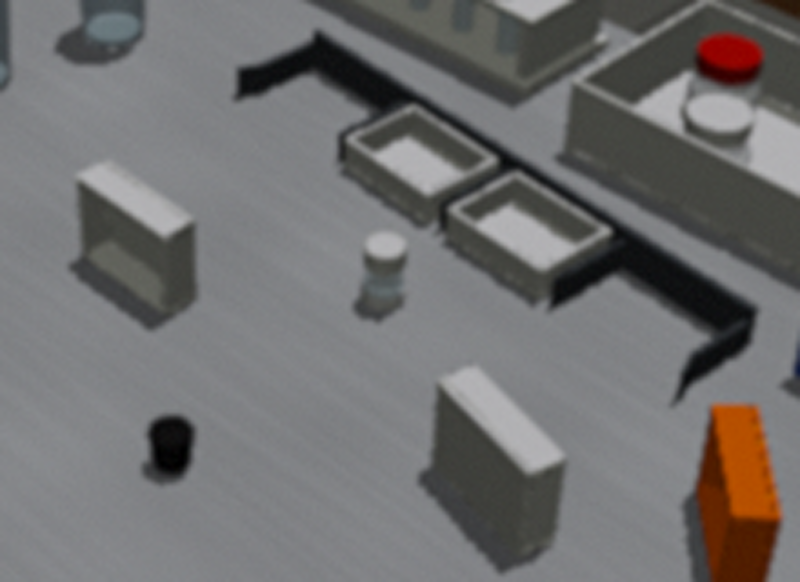

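The left dish at side px (285,235) shows its cavity towards the robot, so it is dish_near. The right one at (377,297) shows its flat underside towards the robot, so it is dish_far. Next, the rack pose and obstacle heights.

```bash
python3 - <<'E'
from h import *
P=np.load('pics/top0P.npy'); I=cv2.imread('pics/top0.png').astype(int)
def rect(u0,u1,v0,v1,z0,z1,white):
    q=P[v0:v1,u0:u1].reshape(-1,3);c=I[v0:v1,u0:u1].reshape(-1,3).sum(1)
    m=(q[:,2]>z0)&(q[:,2]<z1)&((c>240) if white else (c<200)); q=q[m]
    return q,cv2.minAreaRect((q[:,:2]*1000).astype(np.float32))
for b in [(290,336,165,212),(331,376,178,220)]:
    q,r=rect(*b,.018,.032,True); print('seated',len(q),r)
q,r=rect(245,425,150,235,.010,.040,False); print('rack',len(q),r,cv2.boxPoints(r).round().tolist())
s=q[np.argsort(q[:,2])]; w=q[q[:,2]>.026]
if len(w)>20:
    f=cv2.fitLine((w[:,:2]*1000).astype(np.float32),cv2.DIST_HUBER,0,.01,.01).ravel();print('wall',len(w),f,w[:,1].min(),w[:,1].max())
for n,b in dict(tubes=(215,325,75,145),tray=(335,465,92,175),bkA=(160,200,200,245),bkB=(178,212,158,205),bot1=(490,535,190,232),bot2=(485,528,243,280),mag=(120,182,255,322),orange=(430,468,238,280),blue=(428,472,182,212),jar=(325,345,225,250)).items():
    q=P[b[2]:b[3],b[0]:b[1]].reshape(-1,3); q=q[(q[:,2]>.012)&(q[:,2]<.3)]
    if len(q): print(n,np.percentile(q,[2,98],axis=0).round(3).tolist())
E
```

```text
seated 295 ((690.1863403320312, 77.55438232421875), (129.4102020263672, 74.90583801269531), 85.00110626220703)
seated 287 ((682.3859252929688, -20.961265563964844), (119.47395324707031, 74.84429931640625), 85.98043060302734)
rack 902 ((726.5580444335938, 20.40765380859375), (424.5147399902344, 156.10794067382812), 85.07758331298828) [[631.0, -184.0], [786.0, -198.0], [823.0, 225.0], [667.0, 239.0]]
wall 380 [ 1.6792557e-01 -9.8579967e-01  7.6595520e+02 -4.4329369e+01] -0.19400973954859999 0.22524495426782576
tubes [[0.817, 0.094, 0.013], [0.911, 0.343, 0.135]]
tray [[0.784, -0.268, 0.014], [0.944, 0.026, 0.062]]
bkA [[0.514, 0.36, 0.014], [0.572, 0.418, 0.106]]
bkB [[0.632, 0.342, 0.015], [0.687, 0.396, 0.097]]
bot1 [[0.64, -0.414, 0.038], [0.691, -0.363, 0.191]]
bot2 [[0.524, -0.402, 0.037], [0.579, -0.353, 0.192]]
mag [[0.331, 0.366, 0.012], [0.45, 0.501, 0.016]]
orange [[0.517, -0.304, 0.027], [0.588, -0.236, 0.07]]
blue [[0.693, -0.302, 0.015], [0.724, -0.219, 0.069]]
jar [[0.56, -0.006, 0.014], [0.584, 0.018, 0.048]]
```

```bash
python3 -m crank '[[0,0,0,0.0766],[0,0,0,0.0766],[0,0,0,0.0766],[0,0,0,0.0766],[0,0,0,0.0766],[0,0,0,0.0766],[0,0,0,0.0766],[0,0,0,0.0766],[0,0,0,0.0766],[0,0,0,0.0766]]' 1
```

```text
time: 1.35
tool_pos: [0.1976, 0.5129, 0.1844]
ee_rot: [-3.141, 0.001, 1.567]
wrist_force: [-0.4, -0.1, 0.2]
width: 0.0008
```

```bash
python3 -m crank '[[-0.19,0.12,-0.05,0],[-0.19,0.12,-0.05,0],[-0.19,0.12,-0.05,0],[-0.19,0.12,-0.05,0],[-0.19,0.12,-0.05,0],[-0.19,0.12,-0.05,0],[-0.19,0.12,-0.05,0],[-0.19,0.12,-0.05,0],[-0.19,0.12,-0.05,0],[-0.19,0.12,-0.05,0]]'
python3 - <<'E'
from h import *
c=robot.camera_params('wrist');p,d=snap('wrist','w1');np.save('pics/w1P.npy',pts('wrist',d,c)); print(robot.get_obs()['tool_pos'],np.round(c['world_from_camera'],3).tolist())
E
```

```text
time: 2.6
tool_pos: [0.4381, 0.1318, 0.2849]
ee_rot: [-3.141, -0.0, 1.571]
wrist_force: [1.0, -1.8, -0.4]
width: 0.0005
[0.44099043 0.12756706 0.28568501] [[1.0, -0.0, -0.0, 0.438], [-0.0, -0.966, -0.257, 0.206], [-0.0, 0.257, -0.966, 0.483], [0.0, 0.0, 0.0, 1.0]]
```

View pics/w1.png

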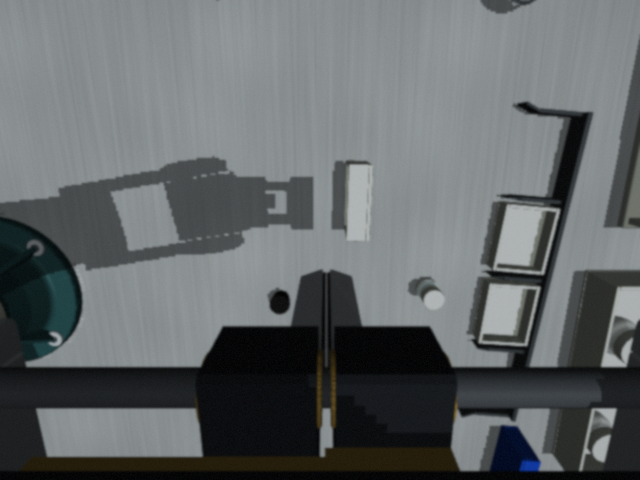

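The wrist view shows dish_near standing at px (358,200) and the seated dishes at (525,237) and (507,310). The rack's left bay opens at (540,150). I'll fit the rack pose next.

```bash
python3 - <<'E'
from h import *
P=np.load('pics/w1P.npy'); I=cv2.imread('pics/w1.png').astype(int).sum(2)
z=P[...,2]
def comp(P,I,roi,zl,zh,th):
    m=np.zeros(I.shape,np.uint8);u0,u1,v0,v1=roi;m[v0:v1,u0:u1]=1
    m&=((z>zl)&(z<zh)&(I>th)).astype(np.uint8)
    n,l,s,c=cv2.connectedComponentsWithStats(m)
    for i in range(1,n):
        if s[i,4]>60:
            q=P[l==i]; r=cv2.minAreaRect((q[:,:2]*1000).astype(np.float32)); print(s[i].tolist(),np.round(r[0],1),np.round(r[1],1),round(r[2],1),np.median(q[:,2]).round(4))
comp(P,I,(470,570,185,350),.019,.031,250)
print('near');comp(P,I,(335,385,150,250),.058,.072,0)
m=(z>.027)&(z<.04)&(I<200);m[:, :500]=0;m[:100]=0;m[345:]=0
q=P[m];print(len(q))
f=cv2.fitLine((q[:,:2]*1000).astype(np.float32),cv2.DIST_HUBER,0,.01,.01).ravel();print(f)
d=(q[:,0]*1000-f[2])*f[1]-(q[:,1]*1000-f[3])*f[0];print(np.percentile(d,[2,10,50,90,98]), np.percentile(q[:,1],[1,99]))
# partition left end
m=(z>.012)&(z<.03)&(I<200);m[:, :500]=0;m[:95]=0;m[130:]=0;m[:,600:]=0
q=P[m]
for x in np.arange(.62,.78,.01):
    s=q[abs(q[:,0]-x)<.005]
    if len(s):print(x.round(3),len(s),s[:,1].min().round(4),s[:,1].max().round(4))
E
```

```text
[491, 204, 69, 71, 878] [686.8  77.4] [86.3 69.6] 84.9 0.0247
[478, 283, 63, 63, 776] [678.3 -25.2] [86.3 69.3] 86.2 0.0247
near
[346, 164, 27, 78, 1805] [474.3 130.6] [86.1 26.1] 88.8 0.0648
2005
[ 2.4090770e-01 -9.7054803e-01  7.5414111e+02  6.6169533e+01]
[-5.67545827e+01 -2.02591210e+01 -1.82919036e-02  5.72929977e+01
  7.14863717e+01] [-0.06149831  0.22490761]
0.67 50 0.2341 0.2409
0.68 44 0.2288 0.2351
0.69 38 0.2279 0.2319
0.7 40 0.2275 0.2319
0.71 42 0.2263 0.2308
0.72 38 0.2254 0.2297
0.73 175 0.2108 0.2286
0.74 5 0.2173 0.2228
```

Rack yaw is about -4.7°. bay_left is at (0.695,0.180), bay_right at (0.670,-0.128), and the seated-dish spacing measures 103.0 mm as it should. Now I'll tip dish_near by pushing its top rim towards +x.

```bash
python3 -m crank '[[0,-0.04,0.137,0],[0,0,0.137,0],[0,0,0.137,0],[0,0,0.137,0],[0,0,0.137,0],[0,0,0.137,0],[0,0,0.137,0],[0,0,0.137,0],[0,0,0,0],[0,0,0,0]]' 1
python3 - <<'E'
from h import *
print(robot.get_obs()['tool_pos'])
E
python3 -m crank '[[0,0.05,0,0],[0,0.05,0,0],[0,0.03,0,0],[0,0.03,0,0],[0,0.02,0,0],[0,0.02,0,0],[0,0.02,0,0],[0,0.02,0,0],[0,0.02,0,0],[0,0,0,0]]'
python3 - <<'E'
from h import *
snap('side','s1');print(robot.get_obs()['tool_pos'])
E
```

```text
time: 3.9
tool_pos: [0.4301, 0.1334, 0.0667]
ee_rot: [3.141, -0.0, 1.571]
wrist_force: [-0.3, -0.3, 0.1]
width: 0.0002
[0.43011889 0.13336074 0.06670945]
time: 5.15
tool_pos: [0.4819, 0.1332, 0.0659]
ee_rot: [3.142, -0.0, 1.571]
wrist_force: [0.4, -0.0, -0.6]
width: 0.0
[0.48174023 0.13317428 0.06585721]
```

View pics/s1.png

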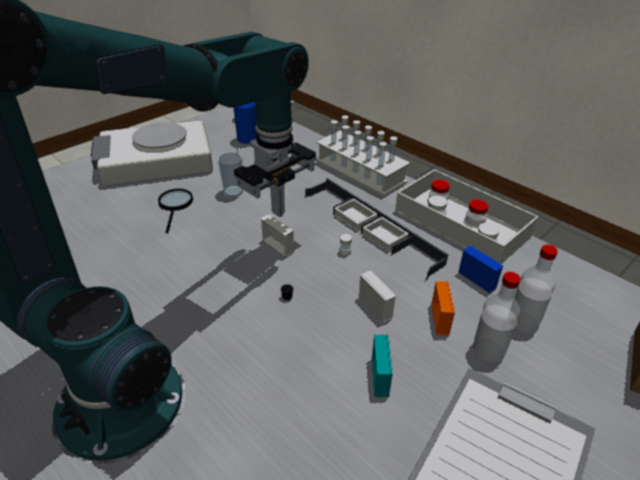

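```bash
python3 - <<'E'
from h import *
s=cv2.imread('pics/s1.png')
cv2.imwrite('pics/s1c.png',cv2.resize(s[150:280,210:370],(738,600),interpolation=cv2.INTER_CUBIC))
p,d=snap('top','t1');P=pts('top',d);np.save('pics/t1P.npy',P)
cv2.imwrite('pics/t1c.png',cv2.resize(cv2.imread('pics/t1.png')[200:310,220:360],(764,600),interpolation=cv2.INTER_CUBIC))
E
```

```text
(no output)
```

View pics/s1c.png

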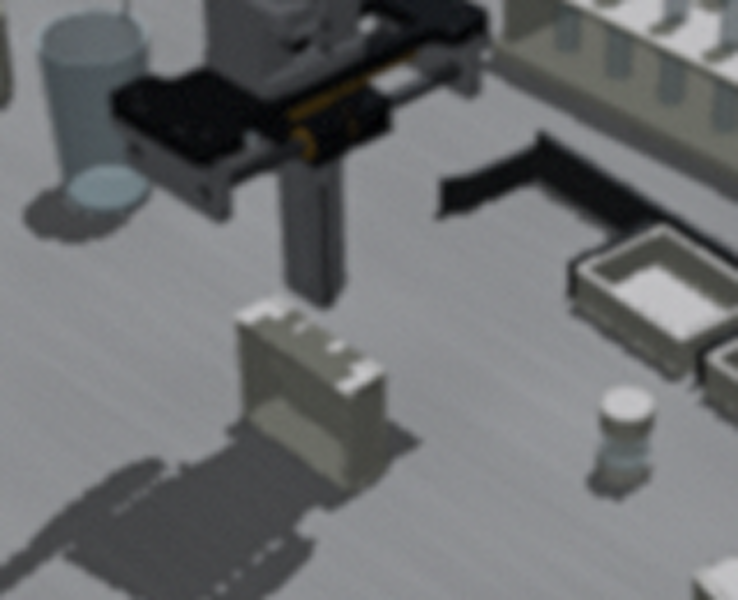

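View pics/t1c.png

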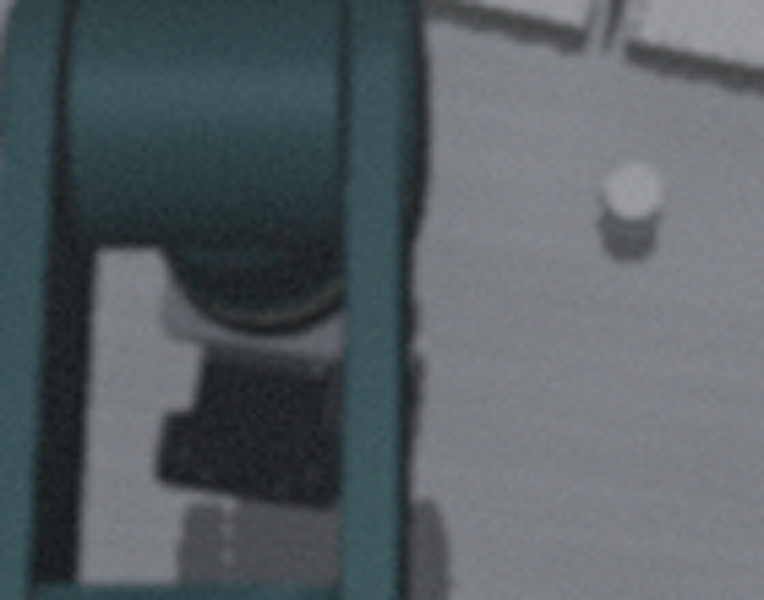

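```bash
python3 - <<'E'
from h import *
c=robot.camera_params('side');P=pts('side',np.load('pics/s1.npy'))
T=np.linalg.inv(np.array(c['world_from_camera']))
def pr(p):
    q=T@np.r_[p,1];return c['fx']*q[0]/q[2]+c['cx'],c['fy']*q[1]/q[2]+c['cy']
print(pr([.482,.133,.058]),pr([.482,.133,.1]))
for v in range(190,250,4): print(v,P[v,279].round(3),P[v,275].round(3))
o=robot.get_obs();print(o['joint_positions'],o['tool_pos'],o['wrist_force'])
E
```

```text
(np.float64(278.94317262867156), np.float64(224.28601765697022)) (np.float64(278.2370826586335), np.float64(209.3333108595938))
190 [0.48  0.125 0.156] [0.469 0.126 0.161]
194 [0.478 0.124 0.147] [0.47  0.127 0.15 ]
198 [0.48  0.126 0.135] [0.469 0.126 0.14 ]
202 [0.477 0.123 0.127] [0.469 0.127 0.129]
206 [0.477 0.124 0.116] [0.47  0.13  0.116]
210 [0.475 0.122 0.108] [0.471 0.131 0.104]
214 [0.476 0.123 0.095] [0.47  0.13  0.095]
218 [ 0.55   0.213 -0.   ] [0.486 0.15  0.065]
222 [0.481 0.131 0.066] [0.474 0.137 0.066]
226 [0.473 0.122 0.064] [0.464 0.125 0.067]
230 [0.462 0.109 0.065] [0.483 0.15  0.032]
234 [0.484 0.137 0.026] [0.483 0.151 0.019]
238 [0.485 0.139 0.013] [0.484 0.152 0.006]
242 [0.482 0.136 0.004] [0.477 0.145 0.002]
246 [0.472 0.125 0.004] [0.468 0.134 0.001]
[1.56179010e-01 3.11143502e-02 1.66944384e+00 5.82895383e-05
 1.44122307e+00 1.56459102e-01] [0.48161604 0.133155   0.06582117] [-0.50385674 -0.72450299 -0.02865008]
```

```bash
python3 - <<'E'
from h import *
c=robot.camera_params('side');P=np.load('pics/side0P.npy')
for v in range(120,175,3): print(v,[P[v,u].round(3).tolist() for u in (58,64,68)])
c=robot.camera_params('wrist');p,d=snap('wrist','w2');print(np.round(c['world_from_camera'],4).tolist())
Q=pts('wrist',d,c)
for v in range(260,460,12): print(v,[Q[v,u].round(3).tolist() for u in (310,345)])
E
```

```text
120 [[0.176, 0.432, 0.315], [0.186, 0.43, 0.312], [0.193, 0.429, 0.31]]
123 [[0.175, 0.435, 0.308], [0.185, 0.431, 0.306], [0.192, 0.429, 0.304]]
126 [[0.174, 0.437, 0.3], [0.22, 0.551, 0.244], [0.816, 2.411, -0.625]]
129 [[0.178, 0.457, 0.285], [0.219, 0.554, 0.236], [0.819, 2.436, -0.654]]
132 [[0.176, 0.457, 0.279], [0.216, 0.553, 0.23], [0.8, 2.394, -0.651]]
135 [[0.174, 0.456, 0.274], [0.185, 0.457, 0.269], [0.226, 0.562, 0.215]]
138 [[0.173, 0.459, 0.266], [0.183, 0.454, 0.264], [0.221, 0.552, 0.214]]
141 [[0.17, 0.456, 0.261], [0.181, 0.453, 0.258], [0.218, 0.551, 0.207]]
144 [[0.168, 0.456, 0.255], [0.18, 0.457, 0.251], [0.784, 2.408, -0.729]]
147 [[0.167, 0.459, 0.247], [0.178, 0.456, 0.244], [0.187, 0.463, 0.238]]
150 [[0.721, 2.414, -0.747], [0.175, 0.454, 0.239], [0.183, 0.455, 0.236]]
153 [[0.709, 2.389, -0.753], [0.174, 0.458, 0.231], [0.183, 0.459, 0.227]]
156 [[0.687, 2.331, -0.74], [0.172, 0.457, 0.225], [0.18, 0.457, 0.222]]
159 [[0.678, 2.318, -0.751], [0.172, 0.461, 0.216], [0.177, 0.452, 0.218]]
162 [[0.663, 2.281, -0.749], [0.17, 0.462, 0.209], [0.179, 0.466, 0.
[... 590 characters left out ...]
75, 0.142, 0.118], [0.49, 0.142, 0.117]]
308 [[0.476, 0.142, 0.129], [0.489, 0.143, 0.13]]
320 [[0.476, 0.143, 0.14], [0.489, 0.142, 0.138]]
332 [[0.478, 0.166, 0.19], [0.486, 0.166, 0.189]]
344 [[0.478, 0.166, 0.195], [0.486, 0.166, 0.194]]
356 [[0.479, 0.166, 0.199], [0.485, 0.166, 0.199]]
368 [[0.479, 0.166, 0.203], [0.485, 0.166, 0.203]]
380 [[0.479, 0.165, 0.205], [0.485, 0.166, 0.207]]
392 [[0.479, 0.164, 0.206], [0.485, 0.164, 0.207]]
404 [[0.479, 0.161, 0.207], [0.485, 0.161, 0.206]]
416 [[0.479, 0.159, 0.207], [0.485, 0.159, 0.207]]
428 [[0.479, 0.156, 0.206], [0.485, 0.156, 0.206]]
440 [[0.479, 0.153, 0.206], [0.485, 0.154, 0.207]]
452 [[0.479, 0.151, 0.206], [0.485, 0.152, 0.207]]
```

View pics/w2.png

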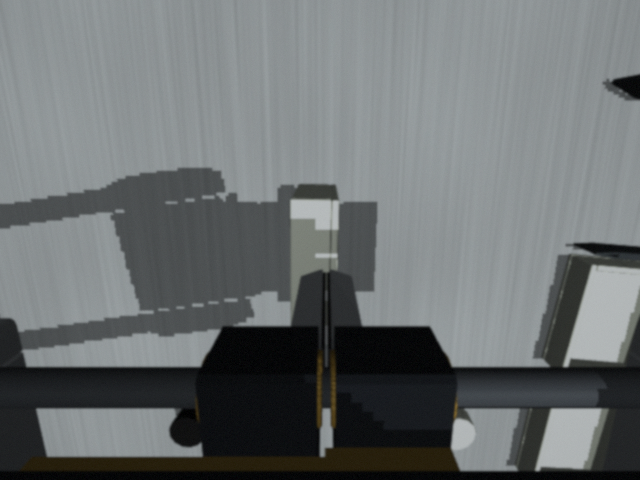

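The dish did not move. Depth in the side and wrist views puts the fingertips at z≈0.088, not at the expected 0.058, so they ride about 22 mm above the reported TCP. They passed over the dish, so I'll correct for that: back off, go lower and push again.

```bash
python3 -m crank '[[0,-0.08,0,0],[0,-0.08,0,0],[0,-0.08,0,0],[0,-0.02,0,0],[0,0,0,0],[0,0,0.05,0],[0,0,0.05,0],[0,0,0.05,0],[0,0,0,0],[0,0,0,0]]'
python3 - <<'E'
from h import *
snap('side','s2');cv2.imwrite('pics/s2c.png',cv2.resize(cv2.imread('pics/s2.png')[150:280,210:370],(738,600),interpolation=cv2.INTER_CUBIC))
E
```

```text
time: 6.55
tool_pos: [0.4298, 0.1332, 0.0358]
ee_rot: [-3.142, -0.0, 1.57]
wrist_force: [0.9, 0.1, 0.5]
width: 0.0003
```

View pics/s2c.png

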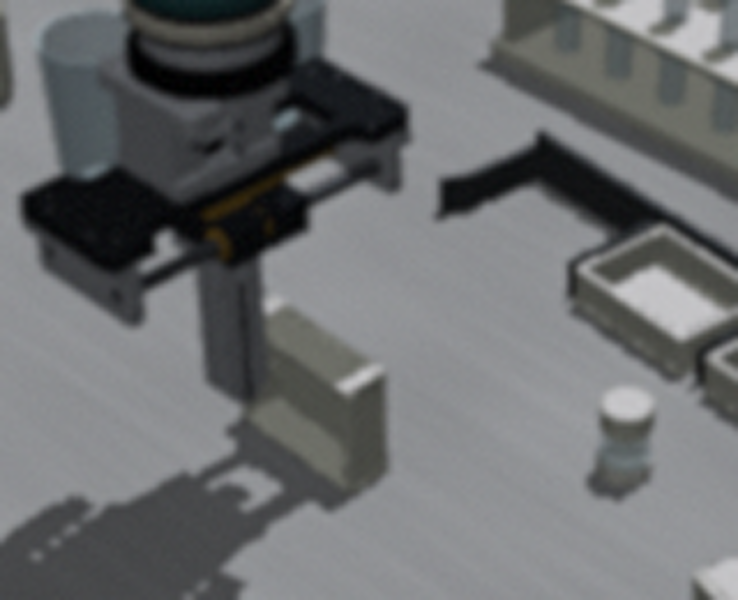

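```bash
python3 - <<'E'
from h import *
P=pts('side',np.load('pics/s2.npy'))
for v in range(222,242,2): print(v,[P[v,u].round(3).tolist() for u in (257,260,264)])
E
```

```text
222 [[0.417, 0.129, 0.1], [0.422, 0.125, 0.099], [0.434, 0.126, 0.093]]
224 [[0.418, 0.13, 0.094], [0.421, 0.124, 0.095], [0.432, 0.124, 0.09]]
226 [[0.416, 0.128, 0.09], [0.422, 0.125, 0.089], [0.431, 0.124, 0.085]]
228 [[0.417, 0.131, 0.083], [0.419, 0.123, 0.086], [0.43, 0.123, 0.08]]
230 [[0.417, 0.131, 0.077], [0.419, 0.124, 0.08], [0.43, 0.123, 0.075]]
232 [[0.416, 0.13, 0.072], [0.418, 0.122, 0.076], [0.43, 0.124, 0.068]]
234 [[0.416, 0.132, 0.066], [0.42, 0.126, 0.067], [0.43, 0.125, 0.062]]
236 [[0.462, 0.194, 0.0], [0.42, 0.126, 0.062], [0.429, 0.124, 0.058]]
238 [[0.457, 0.188, 0.0], [0.462, 0.182, 0.001], [0.464, 0.169, 0.007]]
240 [[0.453, 0.183, -0.001], [0.46, 0.181, -0.003], [0.464, 0.17, 0.001]]
```

```bash
python3 -m crank '[[0,0.05,0,0],[0,0.05,0,0],[0,0.03,0,0],[0,0.03,0,0],[0,0.02,0,0],[0,0.02,0,0],[0,0.02,0,0],[0,0.02,0,0],[0,0.01,0,0],[0,0,0,0]]'
python3 - <<'E'
from h import *
snap('side','s3');cv2.imwrite('pics/s3c.png',cv2.resize(cv2.imread('pics/s3.png')[150:280,210:370],(738,600),interpolation=cv2.INTER_CUBIC))
E
```

```text
time: 7.85
tool_pos: [0.4797, 0.1332, 0.0359]
ee_rot: [-3.142, -0.0, 1.571]
wrist_force: [0.1, -0.9, 0.3]
width: 0.0006
```

View pics/s3c.png

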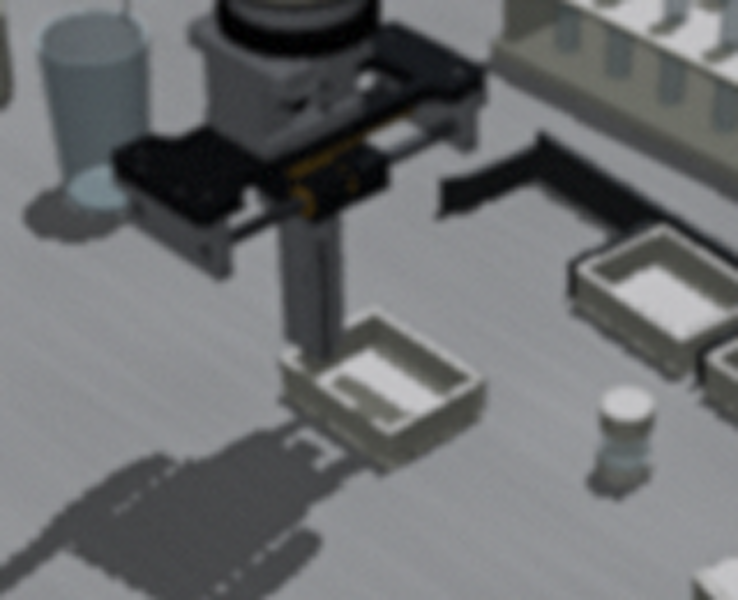

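dish_near now lies open side up, with its near wall at crop (340,400). I'll raise the tool, set the jaws to about 34 mm and measure.

```bash
python3 -m crank '[[0,0,-0.1,0],[0,0,-0.1,0],[0,0,-0.1,0],[0,0,-0.1,0],[0,0,-0.1,0],[0,0,-0.1,0],[-0.1,0,0,0],[-0.1,0,0,0],[0,0,0,0],[0,0,0,0]]' 0.28
cat >> h.py <<'E'
def comp(P,I,roi,zl,zh,th,mn=60):
    z=P[...,2];m=np.zeros(I.shape,np.uint8);u0,u1,v0,v1=roi;m[v0:v1,u0:u1]=1
    m&=((z>zl)&(z<zh)&(I>th)).astype(np.uint8)
    n,l,s,c=cv2.connectedComponentsWithStats(m)
    for i in range(1,n):
        if s[i,4]>mn:
            q=P[l==i]; r=cv2.minAreaRect((q[:,:2]*1000).astype(np.float32)); print(s[i].tolist(),np.round(r[0],1),np.round(r[1],1),round(r[2],1),np.median(q[:,2]).round(4))
def wrist(fn):
    c=robot.camera_params('wrist');p,d=snap('wrist',fn);P=pts('wrist',d,c);np.save('pics/'+fn+'P.npy',P);o=robot.get_obs();print(o['tool_pos'].round(4),o['ee_rot'].round(3));return P,p.astype(int).sum(2)
E
python3 - <<'E'
from h import *
P,I=wrist('w3'); comp(P,I,(250,520,50,320),.019,.031,200)
E
```

```text
time: 9.15
tool_pos: [0.4795, 0.0936, 0.1558]
ee_rot: [-3.141, -0.001, 1.571]
wrist_force: [0.3, -0.8, -0.1]
width: 0.0338
[0.4796 0.0938 0.1558] [-3.142e+00 -1.000e-03  1.571e+00]
[334, 127, 83, 102, 1721] [521.  129.6] [86.2 66.4] 88.7 0.0246
[508, 238, 12, 43, 199] [653.2  57.4] [ 8.9 39.9] 1.8 0.0246
[501, 296, 19, 24, 171] [653.1   8.7] [22.6 14.2] 84.8 0.0246
[411, 299, 22, 17, 83] [566.9  13.1] [22.1  8.4] 27.0 0.0225
```

View pics/w3.png

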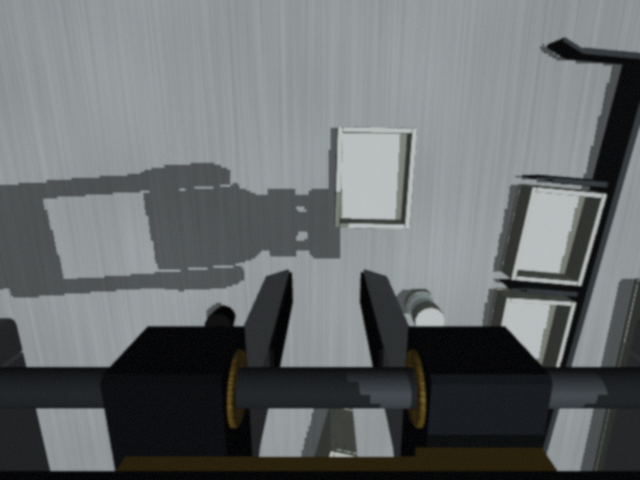

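Dish_near is flat at (0.521,0.1296), measuring 86.2x66.4 mm. I'll straddle its near wall with the jaws and grip.

```bash
python3 -m crank '[[0.18,0.052,0,0.013],[0,0,0.11,0],[0,0,0.11,0],[0,0,0.11,0],[0,0,0.11,0],[0,0,0.11,0],[0,0,0.11,0],[0,0,0.09,0],[0,0,0.07,0],[0,0,0,0]]' 0.28
python3 - <<'E'
from h import *
snap('side','s4');cv2.imwrite('pics/s4c.png',cv2.resize(cv2.imread('pics/s4.png')[150:280,210:370],(738,600),interpolation=cv2.INTER_CUBIC))
print(robot.get_obs()['tool_pos'],robot.get_obs()['wrist_force'])
E
```

```text
time: 10.45
tool_pos: [0.4891, 0.1292, -0.0093]
ee_rot: [-3.139, 0.0, 1.55]
wrist_force: [-0.1, -0.4, 0.4]
width: 0.0338
[ 0.48997888  0.12930581 -0.00831223] [ 0.81772764 -0.34396556  0.61149485]
```

View pics/s4c.png

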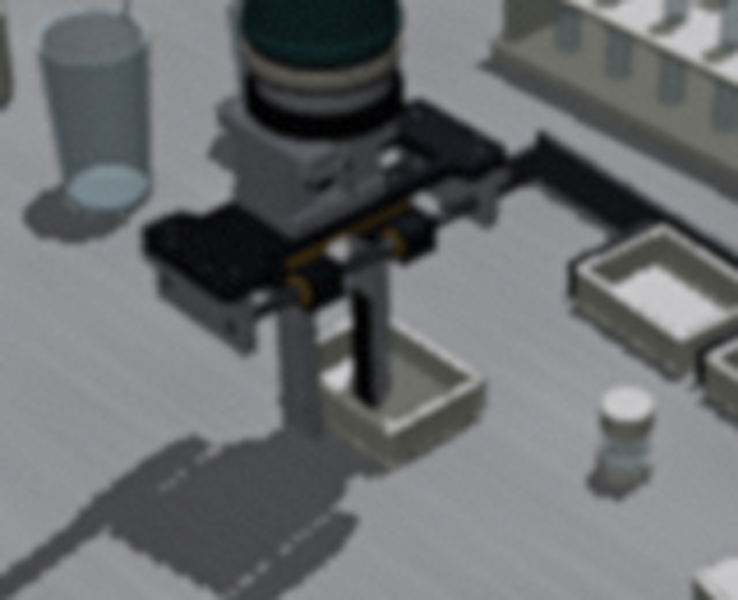

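```bash
python3 -m crank '[[0,0,0,0],[0,0,0,0],[0,0,0,0],[0,0,0,0],[0,0,0,0],[0,0,0,0],[0,0,0,0],[0,0,0,0.013],[0,0,0,0.013],[0,0,0,0.013]]' 1
python3 - <<'E'
from h import *
o=robot.get_obs();p=o['tool_pos'];y=o['ee_rot'][2]-np.pi/2;print(p,y)
xt=np.array([-np.sin(y),np.cos(y)]);yt=np.array([np.cos(y),np.sin(y)])
for t in ([.5897,.1889],[.6644,.1827]):
    d=np.array(t)-p[:2];print(d@xt/.2,d@yt/.2)
E
```

```text
time: 11.75
tool_pos: [0.4906, 0.1294, -0.0077]
ee_rot: [3.14, -0.001, 1.488]
wrist_force: [0.7, 1.4, 5.3]
width: 0.0042
[ 0.49060793  0.12944275 -0.00766098] -0.08323670287506735
0.33744987252095293 0.4690284230245134
0.3376102217622862 0.8438126600037661
```

```bash
python3 -m crank '[[0.034,0.047,0,0],[0.034,0.047,0,0],[0.034,0.047,0,0],[0.034,0.047,0,0],[0.034,0.047,0,0],[0.034,0.047,0,0],[0.034,0.047,0,0],[0.034,0.047,0,0],[0.034,0.047,0,0],[0.034,0.047,0,0]]'
python3 - <<'E'
from h import *
P,I=wrist('w4'); comp(P,I,(200,560,20,470),.019,.031,200)
o=robot.get_obs();print(o['width'],o['wrist_force'])
E
```

```text
time: 13.0
tool_pos: [0.5886, 0.1884, -0.0076]
ee_rot: [-3.139, 0.002, 1.488]
wrist_force: [-3.3, -2.8, 8.4]
width: 0.0037
[ 0.59    0.1893 -0.0076] [-3.141e+00  1.000e-03  1.488e+00]
[322, 202, 149, 165, 3979] [619.9 189.4] [81.9 65.8] 85.1 0.0247
[464, 409, 96, 61, 626] [670.6 111.6] [57.1 31.3] 37.1 0.0248
0.0038002680823761743 [-1.08663909 -1.76586849  6.41089456]
```

View pics/w4.png

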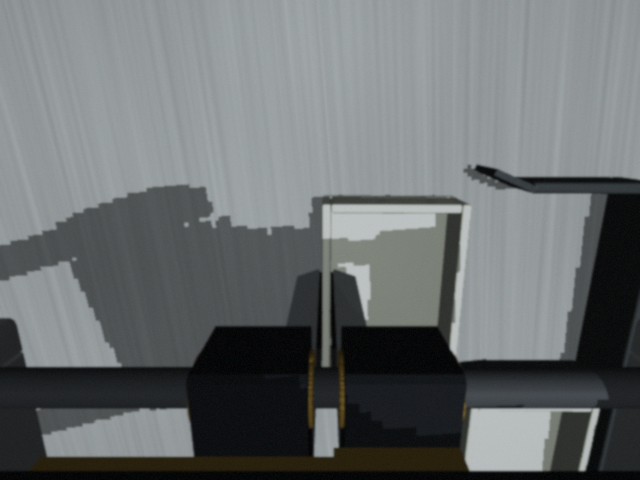

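```bash
python3 - <<'E'
from h import *
P=np.load('pics/w4P.npy');I=cv2.imread('pics/w4.png').astype(int).sum(2)
a=-.0827;R=np.array([[np.cos(a),np.sin(a)],[-np.sin(a),np.cos(a)]])
q=(P[...,:2]-np.array([.6825,.0261]))@R.T*1000; z=P[...,2]
m=(z>.018)&(z<.03)
d=m&(I>200)&(q[...,0]<-20)&(q[...,0]>-100)&(q[...,1]>100);print('dish y max',np.percentile(q[d][:,1],[97,99,100]),'x',np.percentile(q[d][:,0],[0,1,99,100]))
for x0 in (-40,-30,-20,-10,0,10):
    d=m&(I<200)&(abs(q[...,0]-x0)<5)&(q[...,1]>190)
    if d.sum():print('part',x0,np.percentile(q[d][:,1],[0,2,98]),d.sum())
d=(z>.025)&(z<.036)&(I<200)&(q[...,1]>120)&(q[...,1]<195)&(q[...,0]>15);print('back',np.percentile(q[d][:,0],[0,2,50,98]),d.sum())
E
```

```text
dish y max [198.26501889 210.37803732 213.48212537] x [-99.8163859  -98.87364302 -31.71088832 -25.10837732]
part -30 [207.11463323 207.51895604 213.11481626] 164
part -20 [203.83449133 204.1707237  209.08334769] 196
part -10 [203.40968905 203.77235611 207.64493632] 230
part 0 [203.40592149 203.69188065 207.60490645] 232
part 10 [202.7918632  202.91487643 207.59148735] 255
back [32.27087945 32.88957728 33.9486     35.82722498] 1358
```

Partition face at 203.5 and back wall at 33 in rack coordinates match the description, and the dish is centred within about 1 mm. Inserting.

```bash
python3 -m crank '[[0,0.045,0,0],[0,0.045,0,0],[0,0.045,0,0],[0,0.045,0,0],[0,0.045,0,0],[0,0.045,0,0],[0,0.04,0,0],[0,0.03,0,0],[0,0.02,0,0],[0,0,0,0]]'
python3 - <<'E'
from h import *
o=robot.get_obs();p=o['tool_pos'];print(p,o['width'],o['wrist_force'])
a=-.0827;R=np.array([[np.cos(a),np.sin(a)],[-np.sin(a),np.cos(a)]]);print('rack frame tcp', R@(p[:2]-[.6825,.0261])*1000)
E
```

```text
time: 14.3
tool_pos: [0.6602, 0.1837, -0.0076]
ee_rot: [-3.139, -0.0, 1.488]
wrist_force: [-3.8, 0.2, 8.0]
width: 0.0035
[ 0.66018417  0.18365879 -0.00763274] 0.0034687820355561627 [-3.84061889  0.21677683  8.00119771]
rack frame tcp [-35.25482224 155.17689049]
```

```bash
python3 -m crank '[[0,0.005,0,0],[0,0.005,0,0],[0,0.005,0,0],[0,0.005,0,0],[0,0.003,0,0],[0,0,0,0],[0,0,0,0],[0,0,0,0],[0,0,0,0],[0,0,0,0]]'
python3 - <<'E'
from h import *
P,I=wrist('w5')
o=robot.get_obs();p=o['tool_pos'];print(p,o['width'],o['wrist_force'])
a=-.0827;R=np.array([[np.cos(a),np.sin(a)],[-np.sin(a),np.cos(a)]]);print('rack frame tcp', R@(p[:2]-[.6825,.0261])*1000)
E
```

```text
time: 15.55
tool_pos: [0.6641, 0.1833, -0.0076]
ee_rot: [-3.138, 0.0, 1.489]
wrist_force: [-4.9, -0.7, 7.6]
width: 0.0032
[ 0.6641  0.1833 -0.0076] [-3.138  0.     1.489]
[ 0.66409996  0.18334394 -0.00761874] 0.003886618692543251 [-5.33521358  0.31354775  7.04770411]
rack frame tcp [-31.32640631 155.18657712]
```

View pics/w5.png

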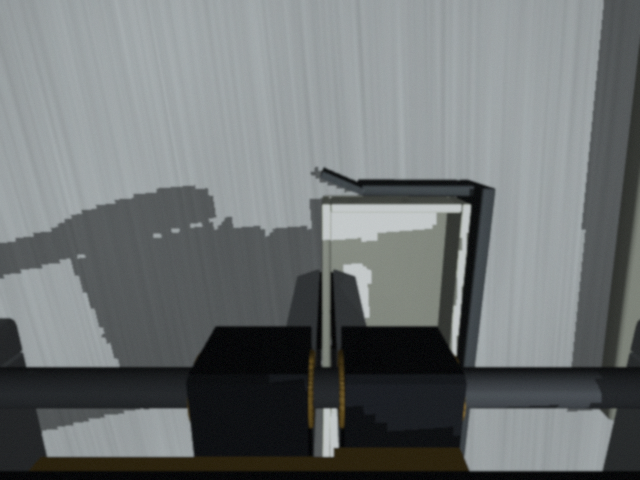

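```bash
python3 -m crank '[[0,0.005,0,0],[0,0.005,0,0],[0,0.005,0,0],[0,0,0,0],[0,0,0,0],[0,0,0,0],[0,0,0,0],[0,0,0,0],[0,0,0,0],[0,0,0,0]]'
```

```text
time: 16.85
tool_pos: [0.6651, 0.1833, -0.0077]
ee_rot: [-3.134, 0.001, 1.489]
wrist_force: [-9.0, 0.6, 10.1]
width: 0.0036
```

Only about 1 mm of the 3 mm commanded was taken up, and the force rose to 9 N, so the dish is against the back wall. Releasing and rising.

```bash
python3 -m crank '[[0,0,0,0],[0,0,0,0],[0,0,0,0],[0,0,0,0],[0,0,-0.05,0],[0,0,-0.1,0],[0,0,-0.2,0],[0,0,-0.2,0],[0,0,-0.2,0],[0,0,-0.2,0]]' 0.28
python3 - <<'E'
from h import *
P,I=wrist('w6'); comp(P,I,(300,640,20,330),.019,.031,200)
a=-.0827;R=np.array([[np.cos(a),np.sin(a)],[-np.sin(a),np.cos(a)]])
q=(P[...,:2]-np.array([.6825,.0261]))@R.T*1000; z=P[...,2]
d=(z>.018)&(z<.03)&(I>250)&(abs(q[...,0])<50)&(q[...,1]>100)
print(cv2.minAreaRect(q[d].astype(np.float32)))
E
```

```text
time: 18.1
tool_pos: [0.6689, 0.1828, 0.1858]
ee_rot: [3.138, -0.001, 1.489]
wrist_force: [0.2, 0.0, -0.3]
width: 0.0338
[0.6715 0.1832 0.1933] [ 3.127 -0.004  1.489]
[318, 152, 70, 12, 243] [698.  230.7] [ 8.1 64.5] 78.7 0.0228
[320, 167, 71, 88, 1448] [696.7 182.2] [85.3 65.6] 85.1 0.0246
[319, 271, 41, 59, 426] [675.1  90.5] [63.5 40.3] 85.1 0.0245
((-0.8982486724853516, 217.45123291015625), (79.90925598144531, 237.46873474121094), 5.110734939575195)
```

View pics/w6.png

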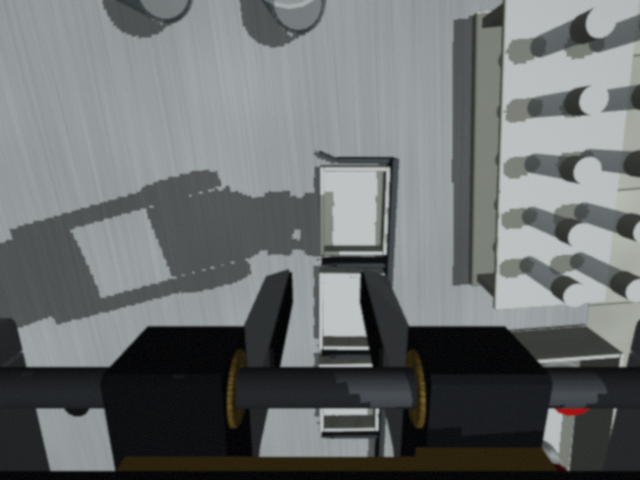

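dish_near's front edge lines up with the seated dishes (column 320 in the view), and its centre at (0.6967,0.182) is within 2 mm of bay_left. Going on to dish_far.

```bash
python3 -m crank '[[-0.182,-0.057,0,0],[-0.182,-0.057,0,0],[-0.182,-0.057,0,0],[-0.182,-0.057,0,0],[-0.182,-0.057,0,0],[-0.182,-0.057,0,0],[-0.182,-0.057,0,0],[-0.182,-0.057,0,0],[-0.182,-0.057,0,0],[-0.182,-0.057,0,0]]' 1
python3 -m crank '[[0,0,0,0.0535],[0,0,0,0.0535],[0,0,0,0],[0,0,0,0],[0,0,0,0],[0,0,0,0],[0,0,0,0],[0,0,0,0],[0,0,0,0],[0,0,0,0]]'
python3 - <<'E'
from h import *
P,I=wrist('w7'); comp(P,I,(150,560,20,330),.058,.072,0)
o=robot.get_obs();p=o['tool_pos'];y=o['ee_rot'][2]-np.pi/2
xt=np.array([-np.sin(y),np.cos(y)]);yt=np.array([np.cos(y),np.sin(y)]);d=np.array([.5249,-.1696])-p[:2];print(y,d@xt/.2,d@yt/.2,(p[2]-.037)/.2)
E
```

```text
time: 19.4
tool_pos: [0.5251, -0.172, 0.1837]
ee_rot: [3.139, 0.001, 1.489]
wrist_force: [0.7, -0.1, -0.5]
width: 0.0006
time: 20.65
tool_pos: [0.5253, -0.1707, 0.1818]
ee_rot: [-3.142, -0.0, 1.321]
wrist_force: [0.5, -0.2, 0.8]
width: 0.0002
[ 0.5252 -0.1707  0.1819] [-3.142 -0.     1.321]
[260, 172, 34, 100, 3077] [ 485.2 -160. ] [86.1 26.3] 75.9 0.0648
[535, 222, 25, 96, 2164] [ 704.6 -261.4] [86.5 19.5] 83.2 0.0648
[365, 276, 59, 50, 1481] [ 565.6 -262.5] [56.2 26.9] 42.6 0.0648
-0.24999432110458386 0.0050346788602827946 -0.0030874526593138666 0.7242739400693877
```

View pics/w7.png

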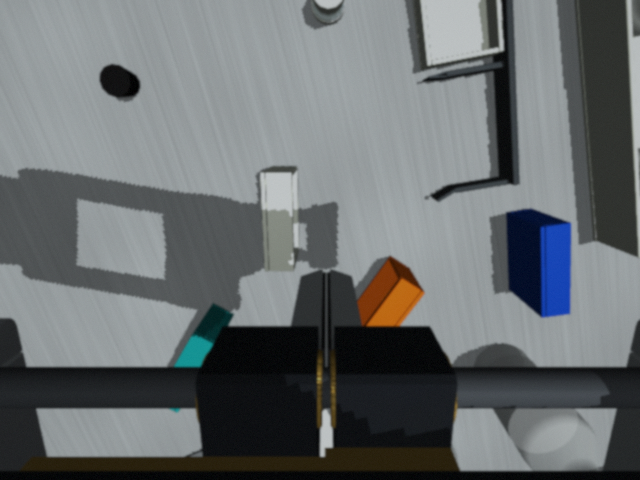

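The view shows dish_far at px (280,215), the same white dish, measured at (0.485,-0.160). The finger hovers on its far side, clear of the orange block at (390,290).

```bash
python3 -m crank '[[0,0,0.12,0],[0,0,0.12,0],[0,0,0.12,0],[0,0,0.12,0],[0,0,0.12,0],[0,0,0.08,0],[0,0,0.045,0],[0,0,0,0],[0,0,0,0],[0,0,0,0]]'
python3 -m crank '[[0,-0.04,0,0],[0,-0.03,0,0],[0,-0.03,0,0],[0,-0.03,0,0],[0,-0.02,0,0],[0,-0.02,0,0],[0,-0.02,0,0],[0,-0.02,0,0],[0,-0.02,0,0],[0,-0.02,0,0]]'
python3 - <<'E'
from h import *
snap('side','s5');cv2.imwrite('pics/s5c.png',cv2.resize(cv2.imread('pics/s5.png')[200:380,270:490],(733,600),interpolation=cv2.INTER_CUBIC))
E
```

```text
time: 21.95
tool_pos: [0.5259, -0.171, 0.0379]
ee_rot: [3.14, 0.0, 1.321]
wrist_force: [0.4, 0.4, -1.1]
width: 0.0006
time: 23.2
tool_pos: [0.4758, -0.158, 0.0361]
ee_rot: [-3.14, -0.0, 1.321]
wrist_force: [-0.6, -1.0, -1.2]
width: 0.0005
```

View pics/s5c.png

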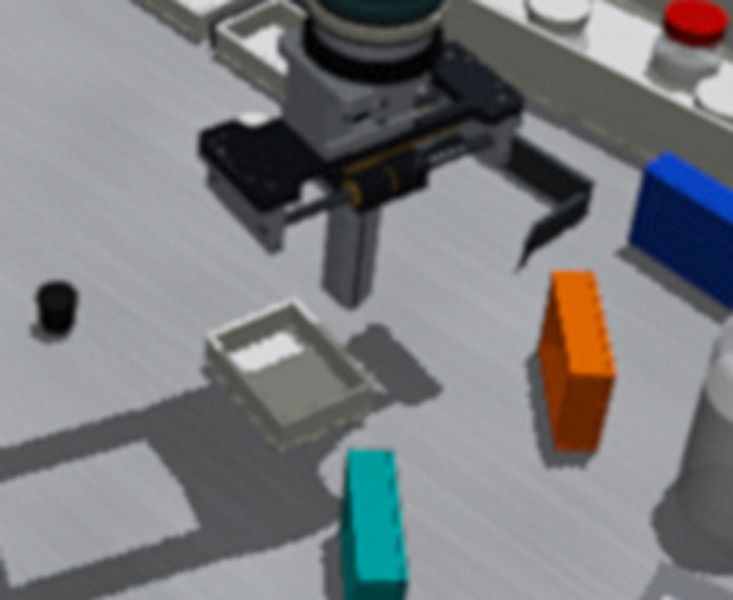

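dish_far is tipped open side up, with the turquoise and orange blocks untouched. Raise, part-open and measure.

```bash
python3 -m crank '[[0,0,-0.1,0],[0,0,-0.1,0],[0,0,-0.1,0],[0,0,-0.1,0],[0,0,-0.1,0],[0,0,-0.1,0],[-0.1,-0.1,0,0],[-0.1,-0.1,0,0],[0,0,0,0],[0,0,0,0]]' 0.28
python3 - <<'E'
from h import *
P,I=wrist('w8'); comp(P,I,(150,560,20,330),.019,.031,200)
E
```

```text
time: 24.5
tool_pos: [0.4285, -0.1869, 0.1567]
ee_rot: [3.141, -0.001, 1.321]
wrist_force: [-0.5, -0.1, 0.3]
width: 0.0338
[ 0.4286 -0.1868  0.1566] [-3.142e+00 -1.000e-03  1.321e+00]
[288, 123, 79, 101, 1728] [ 439.3 -148.4] [85.6 66. ] 75.7 0.0246
```

View pics/w8.png

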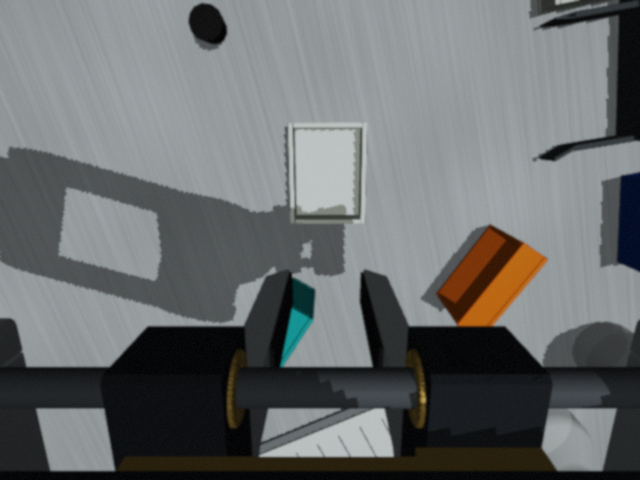

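```bash
python3 -m crank '[[0.2,-0.15,0,0],[0,0,0.11,0],[0,0,0.11,0],[0,0,0.11,0],[0,0,0.11,0],[0,0,0.11,0],[0,0,0.11,0],[0,0,0.09,0],[0,0,0.075,0],[0,0,0,0]]' 0.28
python3 - <<'E'
from h import *
snap('side','s6');cv2.imwrite('pics/s6c.png',cv2.resize(cv2.imread('pics/s6.png')[200:380,270:490],(733,600),interpolation=cv2.INTER_CUBIC))
print(robot.get_obs()['tool_pos'])
E
```

```text
time: 25.8
tool_pos: [0.4083, -0.1402, -0.0094]
ee_rot: [-3.139, -0.001, 1.321]
wrist_force: [0.5, -0.3, -0.1]
width: 0.034
[ 0.40902634 -0.14066435 -0.00844189]
```

View pics/s6c.png

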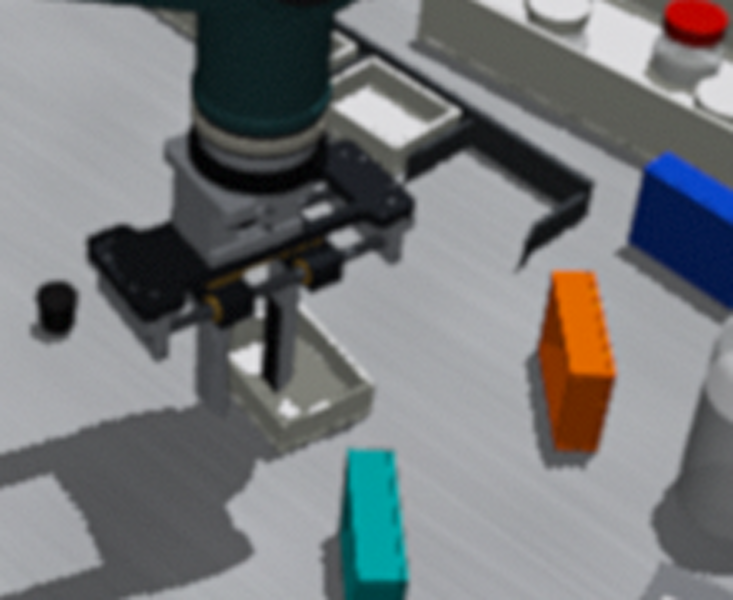

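```bash
python3 -m crank '[[0,0,0,0],[0,0,0,0],[0,0,0,0],[0,0,0,0],[0,0,0,0],[0,0,0,0],[0,0,0,-0.027],[0,0,0,-0.027],[0,0,0,-0.027],[0,0,0,-0.026]]' 1
python3 - <<'E'
from h import *
o=robot.get_obs();p=o['tool_pos'];y=o['ee_rot'][2]-np.pi/2;print(p,y)
y=-.0827
xt=np.array([-np.sin(y),np.cos(y)]);yt=np.array([np.cos(y),np.sin(y)])
for t in ([.5642,-.1191],[.6389,-.1253]):
    d=np.array(t)-p[:2];print(d@xt/.2,d@yt/.2)
E
```

```text
time: 27.1
tool_pos: [0.4095, -0.1414, -0.0077]
ee_rot: [3.14, 0.001, 1.49]
wrist_force: [0.2, -0.2, 2.4]
width: 0.0037
[ 0.40946562 -0.14141355 -0.0077122 ] -0.08070728381149683
0.1750961782274965 0.7618115659430053
0.17505537967787563 1.136595835003859
```

```bash
python3 -m crank '[[0.0175,0.076,0,0],[0.0175,0.076,0,0],[0.0175,0.076,0,0],[0.0175,0.076,0,0],[0.0175,0.076,0,0],[0.0175,0.076,0,0],[0.0175,0.076,0,0],[0.0175,0.076,0,0],[0.0175,0.076,0,0],[0.0175,0.076,0,0]]'
python3 - <<'E'
from h import *
P,I=wrist('w9'); comp(P,I,(200,640,20,470),.019,.031,200)
o=robot.get_obs();p=o['tool_pos'];print(o['width'],o['wrist_force'])
a=-.0827;R=np.array([[np.cos(a),np.sin(a)],[-np.sin(a),np.cos(a)]]);print('rack frame tcp', R@(p[:2]-[.6825,.0261])*1000)
q=(P[...,:2]-np.array([.6825,.0261]))@R.T*1000; z=P[...,2];m=(z>.018)&(z<.03)
for x0 in (-85,-70,-55):
    d=m&(I>200)&(abs(q[...,0]-x0)<5)&(q[...,1]<-90)
    if d.sum():print('dish',x0,np.percentile(q[d][:,1],[0,2,98,100]),d.sum())
for x0 in (-30,-20,-10,0,10):
    for lo,hi in((-130,-90),(-215,-190)):
        d=m&(I<200)&(abs(q[...,0]-x0)<5)&(q[...,1]>lo)&(q[...,1]<hi)
        if d.sum():print('part',x0,np.percentile(q[d][:,1],[0,2,98,100]),d.sum())
E
```

```text
time: 28.35
tool_pos: [0.5637, -0.1186, -0.0077]
ee_rot: [-3.14, 0.001, 1.489]
wrist_force: [-5.2, -1.5, 7.7]
width: 0.0037
[ 0.5661 -0.1183 -0.0077] [ 3.139 -0.     1.489]
[491, 20, 149, 151, 2839] [674.8 -38.7] [58.6 63.6] 86.0 0.0247
[493, 189, 95, 8, 159] [662.4 -78.1] [ 2.4 41. ] 81.3 0.0228
[322, 204, 149, 163, 4009] [ 595.1 -118.5] [82.1 66.1] 85.2 0.0247
0.0037365322582730742 [-0.65745924  0.92316272  6.09740257]
rack frame tcp [-104.05816183 -153.4997836 ]
dish -85 [-114.46651386 -114.23748763 -110.41078786 -110.32052987] 246
dish -70 [-114.32080309 -114.25276805 -110.39557773 -110.22958821] 247
dish -55 [-114.39825452 -114.22802995 -110.45421742 -110.32821873] 247
part -30 [-104.16362349 -103.91029591  -90.25775517  -90.01619361] 109
part -20 [-105.54834133 -105.102323   -101.46626916 -101.40838003] 193
part -10 [-105.64171629 -105.55299461 -101.3560965  -101.20153546] 251
part 0 [-105.79797641 -105.50043047 -101.38457633 -101.21041223] 247
part 10 [-106.58914403 -106.46015408 -101.4088086  -101.34183813] 274
```

View pics/w9.png

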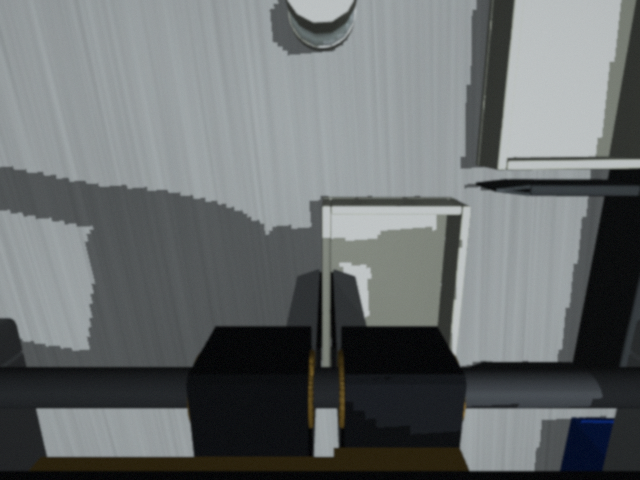

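The dish is square to the bay, with a 4.7 mm gap to the inner partition. I'll shift it 1 mm to centre it and insert.

```bash
python3 -m crank '[[-0.005,0.045,0,0],[0,0.045,0,0],[0,0.045,0,0],[0,0.045,0,0],[0,0.045,0,0],[0,0.045,0,0],[0,0.035,0,0],[0,0.025,0,0],[0,0.02,0,0],[0,0,0,0]]'
python3 -m crank '[[0,0.005,0,0],[0,0.005,0,0],[0,0.005,0,0],[0,0.005,0,0],[0,0.005,0,0],[0,0,0,0],[0,0,0,0],[0,0,0,0],[0,0,0,0],[0,0,0,0]]'
python3 - <<'E'
from h import *
P,I=wrist('w10')
o=robot.get_obs();p=o['tool_pos'];print(o['width'],o['wrist_force'])
a=-.0827;R=np.array([[np.cos(a),np.sin(a)],[-np.sin(a),np.cos(a)]]);print('rack frame tcp', R@(p[:2]-[.6825,.0261])*1000)
E
```

```text
time: 29.65
tool_pos: [0.6332, -0.1251, -0.0077]
ee_rot: [-3.141, -0.0, 1.489]
wrist_force: [-3.0, 0.7, 5.4]
width: 0.0039
time: 30.9
tool_pos: [0.6377, -0.1254, -0.0076]
ee_rot: [-3.14, -0.0, 1.489]
wrist_force: [-3.9, -0.1, 7.0]
width: 0.0039
[ 0.6376 -0.1254 -0.0076] [-3.14  -0.     1.489]
0.0033327242495665953 [-3.6317983  -0.71441708  6.52100899]
rack frame tcp [ -32.18594572 -154.69632386]
```

View pics/w10.png

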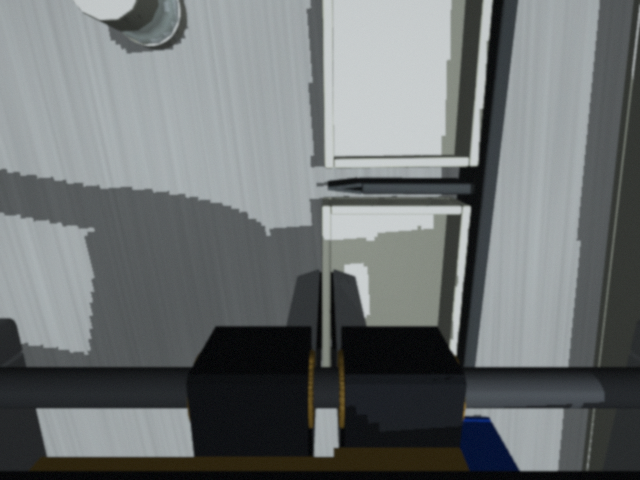

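```bash
python3 -m crank '[[0,0.005,0,0],[0,0.005,0,0],[0,0.005,0,0],[0,0.005,0,0],[0,0,0,0],[0,0,0,0],[0,0,0,0],[0,0,0,0],[0,0,0,0],[0,0,0,0]]'
```

```text
time: 32.2
tool_pos: [0.6389, -0.1254, -0.0076]
ee_rot: [-3.134, -0.0, 1.489]
wrist_force: [-10.5, 2.0, 11.1]
width: 0.0034
```

Contact again: 1.2 mm of 4 mm taken up, 10 N, TCP at -30.9 in rack x against -31 expected. Releasing, rising and backing off.

```bash
python3 -m crank '[[0,0,0,0],[0,0,0,0],[0,0,0,0],[0,0,0,0],[0,0,-0.05,0],[0,0,-0.1,0],[0,0,-0.2,0],[0,0,-0.2,0],[0,0,-0.2,0],[0,0,-0.2,0]]' 0.28
python3 -m crank '[[0,-0.2,0,0],[0,-0.2,0,0],[0,-0.2,0,0],[0,-0.2,0,0],[0,-0.2,0,0],[0,-0.1,0,0],[0,0,0,0],[0,0,0,0],[0,0,0,0],[0,0,0,0]]'
python3 - <<'E'
from h import *
P,I=wrist('w11')
p,d=snap('top','t2');T=pts('top',d);I=p.astype(int).sum(2)
snap('side','s7')
a=-.0827;R=np.array([[np.cos(a),np.sin(a)],[-np.sin(a),np.cos(a)]])
q=(T[...,:2]-np.array([.6825,.0261]))@R.T*1000; z=T[...,2]
T0=np.load('pics/top0P.npy')
for yb in (154.5,51.5,-51.5,-154.5):
    d=(z>-.01)&(z<.036)&(I>330)&(abs(q[...,0])<45)&(abs(q[...,1]-yb)<46)
    c=q[d];print(yb,d.sum(),c.min(0).round(1) if len(c) else '')
cv2.imwrite('pics/t2c.png',cv2.resize(cv2.imread('pics/t2.png')[140:360,230:480],(682,600),interpolation=cv2.INTER_CUBIC))
E
```

```text
time: 33.45
tool_pos: [0.6422, -0.1261, 0.1856]
ee_rot: [3.139, 0.001, 1.489]
wrist_force: [0.5, -0.1, 1.3]
width: 0.0337
time: 34.7
tool_pos: [0.4232, -0.1081, 0.1816]
ee_rot: [-3.141, -0.0, 1.489]
wrist_force: [-0.3, 0.1, 0.1]
width: 0.0339
[ 0.4231 -0.108   0.1816] [-3.141 -0.     1.489]
154.5 773 [-45.  108.5]
51.5 825 [-44.9   5.6]
-51.5 833 [-45.  -97.4]
-154.5 774 [ -44.7 -200.4]
```

View pics/t2c.png

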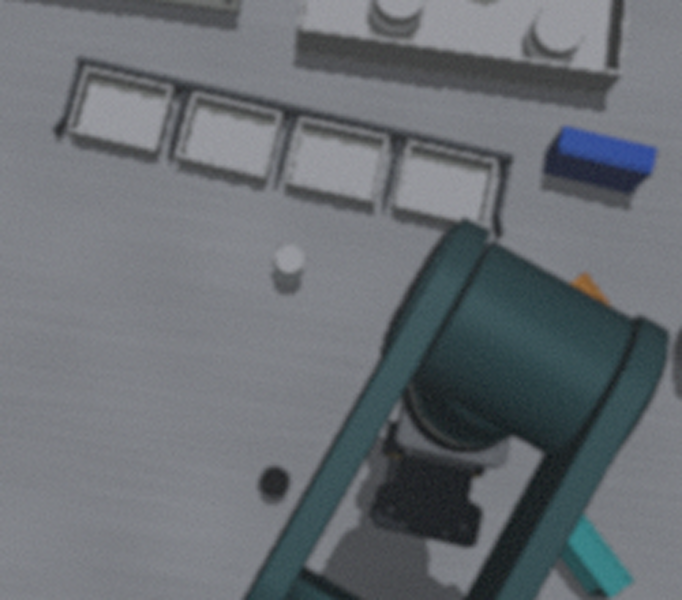

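View pics/w11.png

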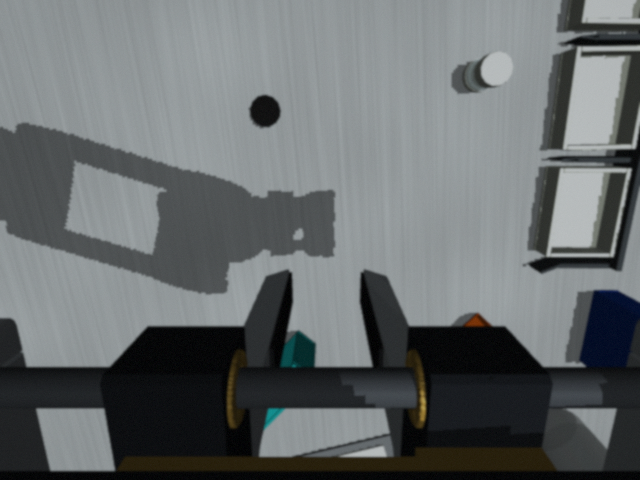

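View pics/s7.png

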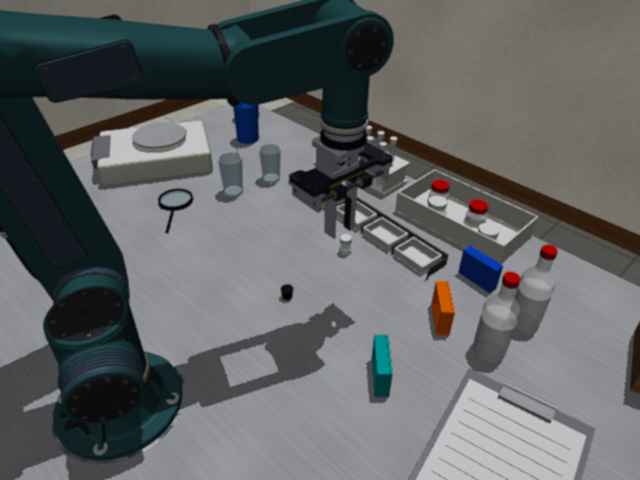

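All four dishes sit in line. One numeric check of the front rims from the images already taken.

```bash
python3 - <<'E'
from h import *
a=-.0827;R=np.array([[np.cos(a),np.sin(a)],[-np.sin(a),np.cos(a)]])
T=pts('top',np.load('pics/t2.npy'))
for nm,P in (('top',T),('w6',np.load('pics/w6P.npy')),('w11',np.load('pics/w11P.npy'))):
    q=(P[...,:2]-np.array([.6825,.0261]))@R.T*1000; z=P[...,2]
    I=cv2.imread('pics/%s.png'%('t2' if nm=='top' else nm)).astype(int).sum(2)
    for yb in (154.5,51.5,-51.5,-154.5):
        f=[]
        for o in (-30,-15,0,15,30):
            d=(z>.02)&(z<.028)&(abs(q[...,1]-yb-o)<6)&(q[...,0]<0)&(q[...,0]>-50)&(I>150)
            f.append(round(float(np.percentile(q[d][:,0],5)),1) if d.sum()>5 else None)
        print(nm,yb,'front edge x',f)
    
T0=np.load('pics/top0P.npy')
for n,b in dict(jar=(325,345,225,250),stop=(322,340,306,326),blue=(428,472,182,212)).items():
    for P in(T0,T):
        k=P[b[2]:b[3],b[0]:b[1]].reshape(-1,3);k=k[(k[:,2]>.018)&(k[:,2]<.08)];print(n,k.mean(0).round(4))
E
```

```text
top 154.5 front edge x [-31.8, -31.1, -31.3, -31.2, -31.2]
top 51.5 front edge x [None, -32.9, -33.0, -32.8, -32.5]
top -51.5 front edge x [-32.3, -33.5, -33.3, -33.8, -33.5]
top -154.5 front edge x [None, -32.2, -32.5, -33.0, -31.9]
w6 154.5 front edge x [-31.6, -31.6, -31.5, -31.5, -31.4]
w6 51.5 front edge x [-33.4, -33.0, -32.9, -32.8, -32.8]
w6 -51.5 front edge x [-33.4, -33.4, None, None, None]
w6 -154.5 front edge x [None, None, None, None, None]
w11 154.5 front edge x [None, None, None, None, None]
w11 51.5 front edge x [-34.2, None, None, None, None]
w11 -51.5 front edge x [-33.8, -33.9, -33.9, -34.3, -34.5]
w11 -154.5 front edge x [-33.4, -33.4, -33.5, -33.4, -33.1]
jar [0.5708 0.0057 0.0424]
jar [0.5708 0.0058 0.0419]
stop [ 0.3772 -0.0099  0.0247]
stop [ 0.3771 -0.01    0.0253]
blue [ 0.7054 -0.2593  0.0552]
blue [ 0.7055 -0.2595  0.0554]
```

Both new dishes are at least as deep as the seated ones, within about 1 mm, and the jar, stopper and blue block have not moved. The arm is clear, so I'm handing in.

```bash
python3 -c "
from bench import robot
o=robot.get_obs();print(o['time'],abs(o['qvel']).max());print(robot.close_job())"
```

```text
34.85 0.0035228947855170806
the job is handed in; nothing more can be done
None
```

Both dishes are in the rack, open side up: dish_near in the left end bay and dish_far in the right end bay. Each was tipped by pushing its top rim, then held by its near wall and slid in until it met the back wall. I handed the job in at 34.9 s with the arm clear of everything.

**Last checks:**
- **Home against the back wall:** the push force rose to about 10 N at contact on each dish. Their front edges are level with or up to about 1.5 mm deeper than the seated dishes, which is within camera error.
- **Other objects:** the jar, stopper and blue block measured unchanged. I only checked the seated dishes, beakers, magnifier, bottles and the orange and turquoise blocks by eye, and none looked moved.

**What disagreed:** the fingertips ride about 21 mm behind the reported TCP, not 8 mm ahead as described. Because of this, the first tipping push passed over dish_near without touching it. I corrected the height for every later move.

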